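Fetch the check weight from its lidded compartment for the scale check

TASK

Get the counter scale ready for its daily check: first lift the label roll off the weighing plate and stand it flat on the worktop, then take the middle-sized brass weight out of its lidded compartment in the weight case and set it down upright on the engraved centre mark of the plate, and shut its lid fully again. Open only the lid over that weight, leave the other weights where they are, do not drop the weight, and do not disturb the other things on the worktop.

Things in the scene. Friction and masses are not known exactly. Their poses are not given: they have to be found in the camera images.
- weight_case: grey steel case, fixed, 292 mm wide (y), 95 deep; origin: centre of its underside, x to its back, z up. Its deck slopes 33 deg down to the front (-x). Four trays in a row, centres at y = -105, -35, 35, 105 mm (lids 0 to 3), floor centres at x 6.5, z 41 mm; trays 56 x 52 mm, rim 6 mm above the floor. In each stands one brass weight, square to the deck (leaning 33 deg to the front)
- lid_0 (a joint): angle of lid 0 (y = -105 mm in the case), rad: 0 shut, 1.45 fully open (stop). Hinge line along the case's y at x 27, z 61 mm; the front swings up and back. Stiff hinge (about 0.7 N at the tab), stays where left. Open, the lid leans 40 deg forward from vertical over the weight: reach in along the weight's axis, not straight down
- lid_1 (a joint): angle of lid 1 (y = -35 mm in the case), rad: 0 shut, 1.45 fully open (stop). Hinge line along the case's y at x 27, z 61 mm; the front swings up and back. Stiff hinge (about 0.7 N at the tab), stays where left. Open, the lid leans 40 deg forward from vertical over the weight: reach in along the weight's axis, not straight down
- lid_2 (a joint): angle of lid 2 (y = 35 mm in the case), rad: 0 shut, 1.45 fully open (stop). Hinge line along the case's y at x 27, z 61 mm; the front swings up and back. Stiff hinge (about 0.7 N at the tab), stays where left. Open, the lid leans 40 deg forward from vertical over the weight: reach in along the weight's axis, not straight down
- lid_3 (a joint): angle of lid 3 (y = 105 mm in the case), rad: 0 shut, 1.45 fully open (stop). Hinge line along the case's y at x 27, z 61 mm; the front swings up and back. Stiff hinge (about 0.7 N at the tab), stays where left. Open, the lid leans 40 deg forward from vertical over the weight: reach in along the weight's axis, not straight down
- tab_0 (a point): grip point of the blue tab of lid 0; moves with it. The lid is a clear hood 56 mm from front to hinge, 52 wide, 46 high. The tab juts 28 mm forward from the top of its front wall, 16 mm wide (along the row), 7 thick; this point is 20 mm out from the wall. Lid shut: x axis up the slope to the hinge, z square off the deck, y along the row
- tab_1 (a point): grip point of the blue tab of lid 1; moves with it. The lid is a clear hood 56 mm from front to hinge, 52 wide, 46 high. The tab juts 28 mm forward from the top of its front wall, 16 mm wide (along the row), 7 thick; this point is 20 mm out from the wall. Lid shut: x axis up the slope to the hinge, z square off the deck, y along the row
- tab_2 (a point): grip point of the blue tab of lid 2; moves with it. The lid is a clear hood 56 mm from front to hinge, 52 wide, 46 high. The tab juts 28 mm forward from the top of its front wall, 16 mm wide (along the row), 7 thick; this point is 20 mm out from the wall. Lid shut: x axis up the slope to the hinge, z square off the deck, y along the row
- tab_3 (a point): grip point of the blue tab of lid 3; moves with it. The lid is a clear hood 56 mm from front to hinge, 52 wide, 46 high. The tab juts 28 mm forward from the top of its front wall, 16 mm wide (along the row), 7 thick; this point is 20 mm out from the wall. Lid shut: x axis up the slope to the hinge, z square off the deck, y along the row
- weight_middle_center (a point): centre of the middle-sized brass weight (the check weight), 29 mm across, 36 high, 0.2 kg, with a knob on top (its z axis runs up through the knob). The only one of its size; may start in any compartment
- weight_large_center (a point): centre of the large brass weight, 38 mm across, 45 high, 0.5 kg; may start in any compartment
- weight_small_a_center (a point): centre of one of the two small brass weights, 23 mm across, 28 high, 0.1 kg; may start in any compartment
- weight_small_b_center (a point): centre of the other small brass weight, the same size
- scale: grey counter scale with a steel weighing plate, fixed, 160 (x) x 170 (y) mm, top at 58 mm, with a small sloping display panel at its front that reaches 100 mm from the origin; origin at the centre of its underside, front towards -x. An open wall cabinet hangs beyond it: from z = 0.5 m up, over the worktop right of the line from (0.28, -0.45) to (0.56, -0.34) m; keep the arm's wrist out of it
- plate_center (a point): engraved centre mark on top of the weighing plate (132 x 160 mm, 58 mm above the worktop), axes as the scale's
- label_roll_center (a point): centre of the white label roll, 66 mm across, 40 high, about 0.12 kg, standing on its flat end on the weighing plate at the start. Free worktop for it lies between the scale and the weight case; the worktop ends at the back in a fixed wooden rail 62 mm high (its face: 0.87 x - 0.5 y = 0.63 m)
- glue_jar: jar of glue with red cap, 56 mm across, 95 high; bystander, origin at the middle of its underside
- stamper: dark-handled round hand stamp, 35 mm across, 106 high; bystander, origin at the middle of its underside
- moistener: blue dish with a sponge, 72 mm across, 30 high; bystander, origin at the middle of its underside
- wood_stamp: rubber stamp with pale wooden handle, 29 x 45 mm, 84 high; bystander, origin at the middle of its underside
- dark_stamp: rubber stamp with dark wooden handle, 30 x 50 mm, 80 high; bystander, origin at the middle of its underside
There are look-alikes about, which are no part of the job. Leave any purple look-alike of the part that bears label_roll_center alone.

How it is judged (in metres and radians):
On the way, in this order (a step that is already met when the one before it is completed fails the run):
1. the label roll stands flat on the worktop, let go (height (world z) of label_roll_center between 0.014 and 0.028 m and angle between label_roll_center's own z axis and vertical below 0.15 rad and contact force between label_roll and the fingers below 0.2 N), for 0.2 s.
2. the lid over the middle-sized weight is open (((value of joint lid_0 above 1.2 rad and y of weight_middle_center in the frame of weight_case between -0.125 and -0.085 m and z of weight_middle_center in the frame of weight_case below 0.075 m and x of weight_middle_center in the frame of weight_case between -0.03 and 0.03 m) or (value of joint lid_1 above 1.2 rad and y of weight_middle_center in the frame of weight_case between -0.055 and -0.015 m and z of weight_middle_center in the frame of weight_case below 0.075 m and x of weight_middle_center in the frame of weight_case between -0.03 and 0.03 m) or (value of joint lid_2 above 1.2 rad and y of weight_middle_center in the frame of weight_case between 0.015 and 0.055 m and z of weight_middle_center in the frame of weight_case below 0.075 m and x of weight_middle_center in the frame of weight_case between -0.03 and 0.03 m) or (value of joint lid_3 above 1.2 rad and y of weight_middle_center in the frame of weight_case between 0.085 and 0.125 m and z of weight_middle_center in the frame of weight_case below 0.075 m and x of weight_middle_center in the frame of weight_case between -0.03 and 0.03 m))), for 0.1 s.
3. the middle-sized weight stands on the centre of the weighing plate, let go (horizontal distance between weight_middle_center and plate_center below 0.022 m and z of weight_middle_center in the frame of plate_center between 0.014 and 0.022 m and angle between weight_middle_center's own z axis and vertical below 0.15 rad and contact force between anything else and the fingers below 0.2 N), for 0.2 s.
At the end, for the whole second after the job is handed in: Middle-sized weight upright (0.15 rad), released and at rest on the plate, centre within 22 mm of the mark; label roll standing on its flat end on the worktop; all four lids shut (under 0.08 rad); the other three weights within 15 mm of where they stood (all of step 3 and linear speed of each of weight_middle, label_roll below 0.02 m/s and height (world z) of label_roll_center between 0.014 and 0.028 m and angle between label_roll_center's own z axis and vertical below 0.15 rad and value of joint each of lid_0, lid_1, lid_2, lid_3 below 0.08 rad and distance of each of weight_small_a_center, weight_large_center, weight_small_b_center from where it was at the start of the episode below 0.015 m); the robot touches nothing.
It fails at once if the lid over another weight was lifted ((value of joint lid_0 above 0.2 rad and y of weight_small_a_center in the frame of weight_case between -0.125 and -0.085 m) or (value of joint lid_0 above 0.2 rad and y of weight_large_center in the frame of weight_case between -0.125 and -0.085 m) or (value of joint lid_0 above 0.2 rad and y of weight_small_b_center in the frame of weight_case between -0.125 and -0.085 m) or (value of joint lid_1 above 0.2 rad and y of weight_small_a_center in the frame of weight_case between -0.055 and -0.015 m) or (value of joint lid_1 above 0.2 rad and y of weight_large_center in the frame of weight_case between -0.055 and -0.015 m) or (value of joint lid_1 above 0.2 rad and y of weight_small_b_center in the frame of weight_case between -0.055 and -0.015 m) or (value of joint lid_2 above 0.2 rad and y of weight_small_a_center in the frame of weight_case between 0.015 and 0.055 m) or (value of joint lid_2 above 0.2 rad and y of weight_large_center in the frame of weight_case between 0.015 and 0.055 m) or (value of joint lid_2 above 0.2 rad and y of weight_small_b_center in the frame of weight_case between 0.015 and 0.055 m) or (value of joint lid_3 above 0.2 rad and y of weight_small_a_center in the frame of weight_case between 0.085 and 0.125 m) or (value of joint lid_3 above 0.2 rad and y of weight_large_center in the frame of weight_case between 0.085 and 0.125 m) or (value of joint lid_3 above 0.2 rad and y of weight_small_b_center in the frame of weight_case between 0.085 and 0.125 m)).
It fails at once if another weight was moved (distance of any of weight_small_a_center, weight_large_center, weight_small_b_center from where it was at the start of the episode above 0.02 m).
It fails at once if the middle-sized weight was dropped (linear speed of weight_middle above 0.6 m/s and contact force between weight_middle and the fingers below 0.05 N).
It fails at once if the middle-sized weight was set down leaning (contact force between weight_middle and scale above 0.5 N and angle between weight_middle_center's own z axis and vertical above 0.25 rad).
It fails at once if a bystander was disturbed (distance of any of glue_jar, stamper, moistener, wood_stamp, dark_stamp from where it was at the start of the episode above 0.025 m).
It also fails if it takes over 72 s, if anything falls off the work surface, if the arm or the gripper's body presses on something with over 40 N, if the wrist force passes 120 N, or if a joint passes its speed limit or range.

ROBOT

A 6-joint arm with a two-finger parallel gripper is mounted at the origin on the work surface; the furniture and walls round the work are solid. World frame = base frame: x ahead of the robot, y to its left, z up, the work surface at z = 0. Lengths are in m, angles in degrees, forces in N, time in s.
With the tool pointing down it reaches from about 0.25 to 0.725 m from the base axis. Payload 9.7 kg.
Tool frame: the origin (TCP) lies at the very end of the fingers, on their centre line; the grasp point (between the pads) lies grasp_offset behind it (grasp_offset is the distance from the TCP to the grasp point, in m); z points along the fingers, y is the line along which they close (so a half turn about z gives the same grasp; the last joint's range is limited). The gripper opens to 85 mm and grips with 20 to 120 N. Pads are 22 mm wide; open, the fingers measure 114 mm over their backs; the gripper's body (76 mm by 85 mm) begins 54 mm behind the grasp point. The pads swing forward as they close: fully open they stand 13 mm farther back than shut.
Start: joints at [76.948, 4.979, 10.078, 95.1, 0, 90], TCP at [0.124, 0.536, 0.231] pointing down, gripper open.
Joint ranges: [-179.16, 179.16], [-48.56, 103.87], [-65.8, 70.77], [-126.05, 130.52], [-82.76, 87.17], [-180, 180]. Speed limits (degrees/s): [127.2, 127.2, 147.25, 180, 180, 180].

INTERFACE

Orientations are given as [roll, pitch, yaw] about the fixed x, y, z axes, in that order (R = Rz(yaw) Ry(pitch) Rx(roll)).
In Python, from workcell import get_obs, camera, calibration, job_done, recognise, cut_out, mark_of, grasp_offset gives the robot as it stands.
- The arm moves only by the tool servo_tool, never from a script. Its argument "moves" is a list of rows, each a list of 3 entries, a list of its own where there are three numbers: the turn, a rotation vector about the tool's x, y, z in degrees, then the shift along the tool's x, y, z in m, then the opening in per cent of the stroke, from 0 (shut) to 100 (fully open). In form: [[[ax, ay, az], [x, y, z], claw], ...]. A call has 1 to 12 rows; each row shifts and turns the commanded pose from where the row before left it, along the tool's axes as they then stand; what a row does not reach is not made up. A row lasts 1/10 s, in which the tool goes at most 50 mm and 8.59 degrees, less where a joint would pass 70% of its speed; a pose out of reach is approached as far as the arm can. A call is refused whole if a number of a shift passes 0.05 or a number of a turn 8.59, either way. A call with a gripper value outside its range is refused whole. The fingers move at their own pace and stop on an object; "force" is the grip in N (left out, the last holds). Time passes only in rows, so rows that do not move let the fingers close. It gives the time, the measured TCP pose, the force, the opening and the grip force at its end, in the units of the state.
- get_obs(): the state, without advancing time (a new reading comes with each control period).
- camera(name): name is "scene" or "top" or "wrist"; returns (picture, depth): 384x512x3 uint8, red, green, blue; 384x512 float32, m along the optical axis (not along the pixel's ray), 0 where there is no reading.
- calibration(name): a dict with "camera_matrix" (3x3 intrinsics, pixels), "dist" ([k1, k2, p1, p2, k3] as OpenCV has them; the pictures are not rectified), "R" (3x3) and "t" (3): a world point X has camera coordinates R X + t. Camera axes: x right, y down, z forward; pixel columns grow to the right and rows downward; lengths in m; the calibration is good to about 2 mm. A picture is of the moment at which its call begins: read the wrist's pose just before it. calibration takes no time and is no camera call; for the wrist camera it gives the pose at the moment of the call.
- job_done(): hands the job in; it is judged then, once.
Trained networks look in the newest picture that a camera, given by its name, has taken for a name from the list of things; names that differ only in an ending like _2 or _b are one class to them, and where a whole thing is asked for, a point or a joint stands for the part that bears it (a point fixed in the world has none). Each returns a list of dicts, best first, with "score" (0 to 1); they miss things now and then, are a little off and sometimes report something else, mostly with a low value. They report only what shows in the picture. A call takes as long as a camera call. They do not tell look-alikes from the thing itself.
- recognise(name, camera): "xyz" ([x, y, z] in m, in the coordinates of the camera as it stood for that picture, good to about 4 mm: the middle of the surface that is visible of it).
- cut_out(name, camera): "mask" (384x512 bool, what is visible of it).
- mark_of(name, camera): "xyz" ([x, y, z] in m, in the coordinates of the camera as it stood for that picture, good to about 4 mm: a listed point, or the origin of a listed thing).
The state is a dict: "time": time; "q": joint angles; "qd": joint speeds; "joint_efforts": joint torques, N m; "ee_pos": TCP position; "tcp_rot": TCP orientation; "wrist_force": force on the tool from outside, world axes, zero at the start; "torque": the same for the moment, N m; "opening": finger opening in m; "grasp_force": force on a finger pad.
Only numpy, scipy, OpenCV 4.12 (cv2) and the standard library are available. Lean on these libraries where they do the work, as an engineer would, in place of code of your own. Each camera call takes 0.05 s, during which the arm holds its last target. There are 200 camera calls.

## Working session

There is one attempt and no reset: what is moved stays moved. The work goes in short steps, Python scripts to look and compute and a tool call to move; the robot and the scene stay as the last step left them, time stands still between calls to the robot, and variables do not carry over. Pictures are saved under pics/ and viewed, at most 10 in all, crops included, and the job is handed in when it is done.

Besides the shell and the picture viewer there is one more tool, called after "Call:" in YAML: its name, and indented under it one key for each argument. servo_tool: Moves the arm, as the interface text tells. Its arguments: {"type":"object","properties":{"moves":{"type":"array"},"force":{"type":"number"}},"required":["moves"]}

```bash
ls; mkdir -p pics
cat > h.py <<'E'
import numpy as np, cv2
from workcell import *
from scipy.spatial.transform import Rotation as Ro
def w(cam,p):
    c=calibration(cam); return np.array(c["R"]).T@(np.array(p)-np.array(c["t"]))
def pix(cam,X):
    c=calibration(cam); r,_=cv2.Rodrigues(np.array(c["R"],float))
    return cv2.projectPoints(np.array([X],float),r,np.array(c["t"],float),np.array(c["camera_matrix"],float),np.array(c["dist"],float))[0].ravel()
def snap(cam,name):
    p,d=camera(cam); cv2.imwrite(f"pics/{name}.png",p[:,:,::-1]); return p,d
def rot():
    o=get_obs(); return Ro.from_euler('xyz',o["tcp_rot"],degrees=True).as_matrix()
E
python3 - <<'E'
from h import *
print(get_obs(),grasp_offset)
for c in("scene","top"):
    p,d=snap(c,c+"0")
    for n in["weight_case","scale","plate_center","label_roll_center","weight_middle_center","weight_large_center","weight_small_a_center","tab_0","tab_1","tab_2","tab_3","glue_jar","stamper","moistener","wood_stamp","dark_stamp"]:
        for r in mark_of(n,c)[:4]:
            X=w(c,r["xyz"]); print(c,n,round(r["score"],2),X.round(3),pix(c,X).round())
a=cv2.imread("pics/scene0.png");b=cv2.imread("pics/top0.png")
cv2.imwrite("pics/both.png",cv2.resize(np.vstack([a,b]),None,fx=.78,fy=.78))
E
```

```text
pics
{'time': 0.0, 'q': array([ 7.69492988e+01,  5.00931790e+00,  1.00337566e+01,  9.51011383e+01,
       -3.46905174e-04,  9.00003044e+01]), 'qd': array([ 0.04621243,  0.05421872, -0.04620979,  0.02050966, -0.01807923,
       -0.08703023]), 'joint_efforts': array([-5.35294857e-04, -5.20386314e+01,  4.64808583e+01,  1.59411225e-02,
       -3.24225834e-05,  2.47266016e-06]), 'ee_pos': array([0.124143  , 0.53555217, 0.23059394]), 'tcp_rot': array([-1.79923300e+02,  3.47312371e-04,  1.66948995e+02]), 'wrist_force': array([-0.0861564 ,  0.06041722,  0.18078838]), 'torque': array([-0.00153201, -0.04427931,  0.00523427]), 'grasp_force': 0.0, 'opening': 0.08542412646756566} 0.0187
scene weight_case 0.83 [ 0.599  0.214 -0.004] [246. 199.]
scene scale 0.96 [ 0.429 -0.267 -0.001] [313. 301.]
scene scale 0.62 [ 0.517  0.442 -0.002] [192. 182.]
scene plate_center 0.81 [ 0.44  -0.277  0.056] [322. 281.]
scene plate_center 0.58 [ 0.646  0.003 -0.004] [298. 220.]
scene label_roll_center 0.96 [ 0.446 -0.044  0.024] [257. 242.]
scene label_roll_center 0.72 [ 0.429 -0.285  0.077] [322. 277.]
scene wei
[... 1806 characters left out ...]
0. 181.]
top tab_1 0.89 [0.529 0.236 0.056] [192. 192.]
top tab_1 0.79 [0.543 0.17  0.056] [216. 187.]
top tab_2 0.97 [0.56  0.103 0.055] [240. 181.]
top tab_2 0.89 [0.529 0.236 0.056] [192. 192.]
top tab_2 0.79 [0.543 0.17  0.056] [216. 187.]
top tab_3 0.97 [0.56  0.103 0.055] [240. 181.]
top tab_3 0.89 [0.529 0.236 0.056] [192. 192.]
top tab_3 0.79 [0.543 0.17  0.056] [216. 187.]
top glue_jar 0.94 [ 0.62  -0.052  0.001] [293. 164.]
top stamper 0.44 [ 0.53  -0.056  0.003] [294. 194.]
top moistener 0.7 [ 0.441  0.074 -0.005] [250. 225.]
top wood_stamp 0.71 [ 0.433 -0.282  0.075] [381. 226.]
top wood_stamp 0.5 [0.512 0.45  0.001] [122. 201.]
top dark_stamp 0.63 [0.638 0.001 0.002] [274. 158.]
```

View pics/both.png

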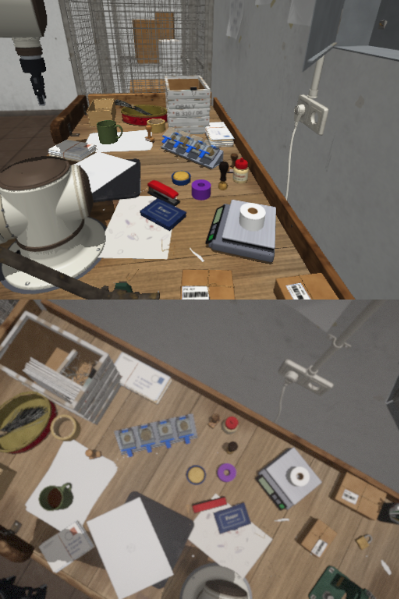

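Run:
```python
from h import *
o=get_obs();R=rot();c=calibration("wrist")
Rw=np.array(c["R"]);C=-Rw.T@np.array(c["t"])
print("cam in tool",R.T@(C-o["ee_pos"]),"\n",(R.T@Rw.T).round(3), c["camera_matrix"])
# case yaw from tabs
T=np.array([[.559,.100],[.5435,.170],[.530,.235],[.511,.308]])
k=np.polyfit(T[:,1],T[:,0],1);print(k,np.degrees(np.arctan(k[0])))
```

```text
cam in tool [ 7.02740594e-02 -1.17208922e-04 -1.43456126e-01] 
 [[ 0.    -0.961 -0.276]
 [ 1.     0.     0.001]
 [-0.001 -0.276  0.961]] [[271.61342637   0.         258.96643685]
 [  0.         271.61342637 194.47859421]
 [  0.           0.           1.        ]]
[-0.22880499  0.58237962] -12.887718803706068
```

The scene shows the white roll on the scale plate (about 252,216 in the scene half), the purple look-alike roll (201,188), and the case with four tabs (192,149). Next: a height map to pick a free spot, then a look into the case.

Run:
```python
from h import *
p,d=camera("top");c=calibration("top")
K=np.array(c["camera_matrix"]);v,u=np.mgrid[0:384,0:512]
pt=cv2.undistortPoints(np.stack([u,v],-1).reshape(-1,1,2).astype(np.float64),K,np.array(c["dist"],float)).reshape(-1,2)
z=d.ravel();X=(np.c_[pt,np.ones(len(pt))]*z[:,None]-np.array(c["t"]))@np.array(c["R"]);X=X[z>0]
m=(X[:,0]>.24)&(X[:,0]<.72)&(X[:,1]>-.4)&(X[:,1]<.12);Y=X[m]
g={}
for x,y,zz in Y:
    k=(int(x//.02),int(y//.02));g[k]=max(g.get(k,0),zz)
print("      "+" ".join(f"{j*2:3d}" for j in range(5,-20,-1)))
for i in range(35,11,-1):
    print(f"{i*2:3d}cm "+" ".join(f"{int(1000*g.get((i,j),0)):3d}" for j in range(5,-20,-1)))
s=(Y[:,2]>.045)&(Y[:,2]<.066)&(Y[:,1]<-.15)&(Y[:,0]<.58)&(Y@[.87,-.5,0]<.61)
print(cv2.minAreaRect(Y[s][:,:2].astype(np.float32)))
s=(X[:,2]>.088)&(X[:,2]<.108)&(np.hypot(X[:,0]-.43,X[:,1]+.285)<.06)
print(cv2.minEnclosingCircle(X[s][:,:2].astype(np.float32)),X[s].mean(0))
```

```text
10   8   6   4   2   0  -2  -4  -6  -8 -10 -12 -14 -16 -18 -20 -22 -24 -26 -28 -30 -32 -34 -36 -38
 70cm   5   6   4   6   3   3  61  65  64  65  62   0   0   0   0 618 628 640 242   0   0   0   0   0   0
 68cm   5   3   4   3   5   3   7   5  63  64  68  62   0   0   0 317 320 669 669 666 631   0   0   0   0
 66cm   5  54   2   3   4   4   5   4   5  42  63  64  64  61   0   0 177 358 337 646 641 613   0   0   0
 64cm  69  74  52   4   4  82  86  52  80  78   2  61  64  64  64  62   0  66   5   0 337 591 580 550   0
 62cm 100 102  43   4  25  82  81  83  96  82   5   4   2  63  66  64  62   0   0   0   0   0   0 543 518
 60cm 102  97  33   2   3  22   4  81  97  83   6   4   4   2   4  64  64  64  63   0   0   0   0 519 516
 58cm  89  86  72   3   5   4   5  46  80  80   4   4   3   2   4   2  58  63  66  64  62   0   0 530   0
 56cm  76  75  71   3   7   4   4   4   4   5   3   3   4   3   5   3   5   3  61  64  64  64 547 538   0
 54cm  62  62   4   4   3   3   3  96 105 105   1   3   2   4   3   3   3   5   3   2  63  64 551 529  58
 52cm   4   3   5   5   5   4   5 104 106 106  
[... 1049 characters left out ...]
5  22  22  23  24   5   5   3   5  28  39  40  60   4   5   4   5   5
 30cm   6  38  49  48  47  21  23  24  23  23  22  22   5   3   3   3   3  28  37   4   5   3   4   3   3
 28cm  15  14   6   5   4  21  24  23  24  24  23  22   3   4   4   3   5   4   5   4   3   3   3  46   4
 26cm  15  17  10   7   7  22  23  23  22  25  23  22  22   5   4   5   5   5   4   4   5   3  55  59  58
 24cm  15  14  12   5   5   5  22  22  22  23  22   4   6   5   4   4   6   4   4   4   3   4  58  59  59
((0.37371841073036194, -0.316476047039032), (0.3088417053222656, 0.1400226205587387), 34.21400451660156)
((0.427385151386261, -0.2828458249568939), 0.03360295668244362) [ 0.42762318 -0.28202678  0.09726545]
```

Call:
servo_tool:
  moves:
    - [[0,0,-8.5],[-0.04,-0.03,0],100]
    - [[0,0,-8.5],[-0.04,-0.03,0],100]
    - [[0,0,-8.5],[-0.04,-0.03,0],100]
    - [[0,0,0],[-0.04,-0.03,0],100]
    - [[0,0,0],[-0.04,-0.03,0],100]
    - [[0,0,0],[-0.04,-0.03,0],100]
    - [[0,0,0],[-0.04,-0.03,0],100]
    - [[0,0,0],[0,0,0],100]
    - [[0,0,0],[0,0,0],100]

```text
time: 2.65
ee_pos: [0.4077, 0.3542, 0.231]
tcp_rot: [-180.0, -0.0, -169.5]
wrist_force: [0.0, -0.4, -0.2]
opening: 0.0854
grasp_force: 0.0
```

Call:
servo_tool:
  moves:
    - [[0,0,0],[-0.007,-0.036,0],100]
    - [[0,0,0],[-0.007,-0.036,0],100]
    - [[0,0,0],[-0.007,-0.036,0],100]
    - [[0,0,0],[0,0,0],100]
    - [[0,0,0],[0,0,0],100]

```text
time: 3.15
ee_pos: [0.4469, 0.2532, 0.2317]
tcp_rot: [180.0, 0.0, -169.4]
wrist_force: [0.1, 1.5, 0.6]
opening: 0.0854
grasp_force: 0.0
```

Run:
```python
from h import *
print(get_obs()["ee_pos"])
p,d=snap("wrist","w1")
for n in["weight_case","tab_0","weight_middle_center","weight_large_center","weight_small_a_center"]:
    for r in mark_of(n,"wrist")[:4]:
        X=w("wrist",r["xyz"]); print(n,round(r["score"],2),X.round(4),pix("wrist",X).round())
c=calibration("wrist");K=np.array(c["camera_matrix"])
cv2.imwrite("pics/w1b.png",cv2.resize(p[:,:,::-1],None,fx=1.5,fy=1.5))
```

```text
[0.44687342 0.25318321 0.23170799]
weight_case 0.61 [ 0.595   0.217  -0.0016] [218. 257.]
tab_0 0.93 [0.5578 0.0995 0.0556] [126. 238.]
tab_0 0.71 [0.5158 0.3049 0.0574] [288. 237.]
tab_0 0.64 [0.5447 0.1707 0.0591] [180. 240.]
weight_large_center 0.27 [ 5.968e-01  2.147e-01 -3.000e-04] [216. 258.]
weight_small_a_center 0.31 [0.5283 0.2367 0.0589] [234. 237.]
```

View pics/w1b.png

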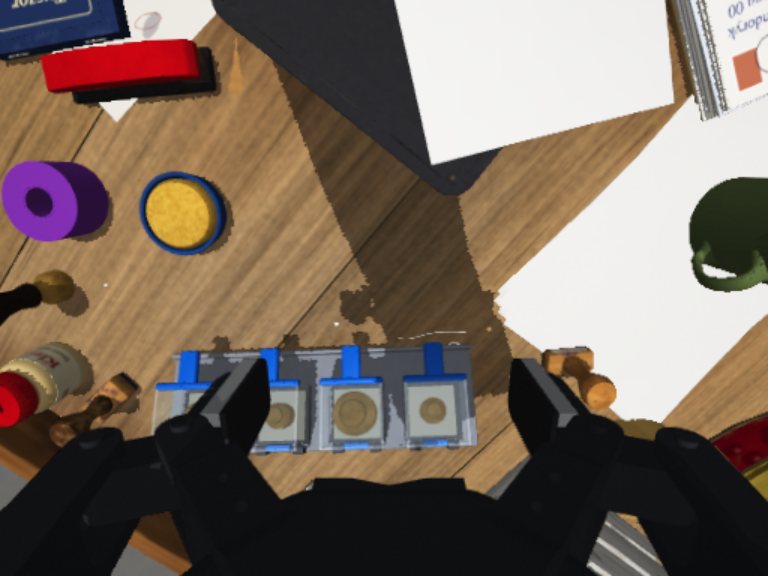

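Call:
servo_tool:
  moves:
    - [[0,0,-3.5],[-0.04,-0.033,0],100]
    - [[0,0,0],[-0.04,-0.033,0],100]
    - [[0,0,0],[0,0,0],100]
    - [[0,0,0],[0,0,0],100]

```text
time: 3.85
ee_pos: [0.5368, 0.207, 0.2304]
tcp_rot: [-180.0, -0.1, -165.9]
wrist_force: [-0.9, -0.5, 0.2]
opening: 0.0853
grasp_force: 0.0
```

Run:
```python
from h import *
o=get_obs();print(o["ee_pos"],o["tcp_rot"])
p,d=snap("wrist","w2")
for n in["tab_0","weight_middle_center","weight_large_center","weight_small_a_center"]:
    for r in mark_of(n,"wrist")[:4]:
        X=w("wrist",r["xyz"]); print(n,round(r["score"],2),X.round(4),pix("wrist",X).round())
cv2.imwrite("pics/w2b.png",cv2.resize(p[90:330,60:420,::-1],None,fx=2.2,fy=2.2))
```

```text
[0.53676024 0.20702991 0.23035155] [-1.79997607e+02 -1.06994222e-01 -1.65921616e+02]
tab_0 0.83 [0.5159 0.306  0.0602] [343. 182.]
tab_0 0.66 [0.5418 0.1682 0.0628] [225. 176.]
tab_0 0.58 [0.5606 0.0987 0.0585] [165. 176.]
weight_large_center 0.24 [0.5944 0.2132 0.0017] [252. 208.]
weight_large_center 0.17 [ 0.5337 -0.0556  0.0027] [ 71. 121.]
```

View pics/w2b.png

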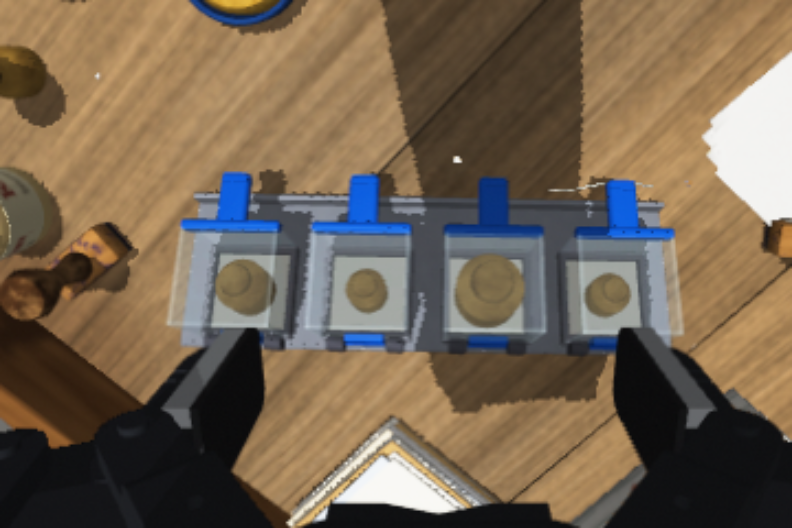

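The weight widths in the crop are about 58, 42, 70 and 44 px, at columns 245, 366, 490 and 607. So the middle weight sits under lid 0. Checking joint angles before turning the wrist.

Run:
```python
from h import *
print(get_obs()["q"].round(1),get_obs()["time"])
```

```text
[21.2  8.4 13.9 95.5  0.   7. ] 4.1
```

Call:
servo_tool:
  moves:
    - [[0,0,0],[0.0188,-0.0374,0],100]
    - [[0,0,0],[0.0188,-0.0374,0],100]
    - [[0,0,0],[0.0188,-0.0374,0],100]
    - [[0,0,0],[0.0188,-0.0374,0],100]
    - [[0,0,0],[0.0188,-0.0374,0],100]
    - [[0,0,0],[0.0188,-0.0374,0],100]
    - [[0,0,0],[0.0188,-0.0374,0],100]
    - [[0,0,0],[0.0188,-0.0374,0],100]
    - [[0,0,0],[0.0188,-0.0374,0],100]
    - [[0,0,0],[0.0188,-0.0374,0],100]
    - [[0,0,0],[0.0188,-0.0374,0],100]
    - [[0,0,0],[0.0188,-0.0374,0],100]

```text
time: 5.3
ee_pos: [0.4267, -0.2841, 0.232]
tcp_rot: [-179.9, 0.1, -165.8]
wrist_force: [1.2, -0.1, -0.6]
opening: 0.0859
grasp_force: 0.0
```

Call:
servo_tool:
  moves:
    - [[0,0,-7.65],[0,0,0],100]
    - [[0,0,-7.65],[0,0,0],100]
    - [[0,0,-7.65],[0,0,0],100]
    - [[0,0,-7.65],[0,0,0],100]
    - [[0,0,-7.65],[0,0,0.02],100]
    - [[0,0,-7.65],[0,0,0.02],100]
    - [[0,0,0],[0,0,0],100]
    - [[0,0,0],[0,0,0],100]

```text
time: 6.1
ee_pos: [0.4272, -0.2826, 0.1921]
tcp_rot: [-180.0, 0.0, -120.1]
wrist_force: [-0.7, 0.7, 0.4]
opening: 0.0854
grasp_force: 0.0
```

Run:
```python
from h import *
o=get_obs();print(o["ee_pos"],o["tcp_rot"],o["q"].round(1))
p,d=snap("wrist","w3")
for n in["plate_center","scale","label_roll_center"]:
    for r in mark_of(n,"wrist")[:3]:
        X=w("wrist",r["xyz"]); print(n,round(r["score"],2),X.round(4),pix("wrist",X).round())
```

```text
[ 0.42722502 -0.28261526  0.19205934] [-1.79982423e+02  6.93799338e-04 -1.20143012e+02] [-33.5  -0.9  -0.3  90.6   0.  -93.3]
plate_center 0.74 [ 0.4319 -0.2779  0.0585] [258. 192.]
scale 0.57 [ 0.4298 -0.2647  0.002 ] [265. 188.]
label_roll_center 0.83 [ 0.4312 -0.2826  0.0793] [256. 193.]
label_roll_center 0.67 [ 0.4489 -0.0404  0.0224] [331. 330.]
```

View pics/w3.png

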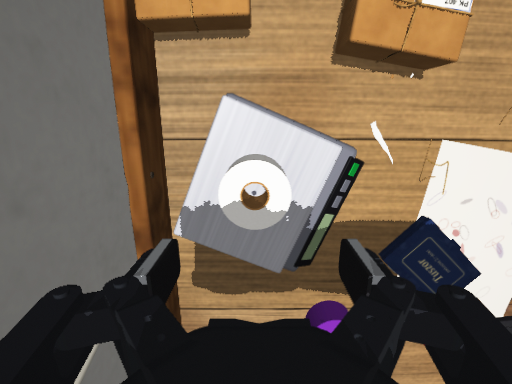

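The roll is centred at (256,193), with the engraved mark visible in its core, and it lies within about 2 mm of the tool. Descending to grip it.

Call:
servo_tool:
  moves:
    - [[0,0,0],[0,0,0.032],100]
    - [[0,0,0],[0,0,0.032],100]
    - [[0,0,0],[0,0,0.032],100]
    - [[0,0,0],[0,0,0.028],100]
    - [[0,0,0],[0,0,0.003],100]
    - [[0,0,0],[0,0,0],60]
    - [[0,0,0],[0,0,0],60]
    - [[0,0,0],[0,0,0],60]
    - [[0,0,0],[0,0,0],60]
  force: 25

```text
time: 7.2
ee_pos: [0.4283, -0.2838, 0.0664]
tcp_rot: [-179.8, -0.0, -120.0]
wrist_force: [-0.2, 0.2, 7.5]
opening: 0.0655
grasp_force: 29.6
```

Call:
servo_tool:
  moves:
    - [[0,0,0],[0,0,-0.02],60]
    - [[0,0,0],[0,0,-0.04],60]
    - [[0,0,0],[-0.033,-0.005,-0.01],60]
    - [[0,0,0],[-0.033,-0.005,0],60]
    - [[0,0,0],[-0.033,-0.005,0],60]
    - [[0,0,0],[-0.033,-0.005,0],60]
    - [[0,0,0],[-0.031,-0.004,0],60]
    - [[0,0,0],[0,0,0.03],60]
    - [[0,0,0],[0,0,0.04],60]
    - [[0,0,0],[0,0,0.04],60]
    - [[0,0,0],[0,0,0.012],60]
    - [[0,0,0],[0,0,0.004],60]

```text
time: 8.4
ee_pos: [0.5288, -0.1537, 0.0082]
tcp_rot: [179.9, -0.0, -120.0]
wrist_force: [-6.6, 2.3, 9.5]
opening: 0.0644
grasp_force: 29.7
```

Call:
servo_tool:
  moves:
    - [[0,0,0],[0,0,0],100]
    - [[0,0,0],[0,0,0],100]
    - [[0,0,0],[0,0,0],100]
    - [[0,0,0],[0,0,0],100]
    - [[0,0,0],[0,0,-0.02],100]
    - [[0,0,0],[0,0,-0.04],100]
    - [[0,0,0],[0,0,-0.05],100]
    - [[0,0,0],[0,0,-0.05],100]
    - [[0,0,0],[0,0,-0.05],100]
    - [[0,0,0],[0,0,0],100]
    - [[0,0,0],[0,0,0],100]

```text
time: 9.5
ee_pos: [0.5302, -0.1541, 0.22]
tcp_rot: [-179.8, 0.0, -120.0]
wrist_force: [0.3, 0.5, -0.4]
opening: 0.0855
grasp_force: 0.0
```

```bash
cat >> h.py <<'E'
CO=np.array([.5954,.2156,0]);CR=Ro.from_euler('z',12.4,degrees=True).as_matrix()
def cw(x,y,z): return CO+CR@np.array([x,y,z])/1000
def plan(goal,yaw,tilt):
    """tilt: tool z leans forward (case +x style) by tilt deg; prints rotvec and shift in tool axes"""
    o=get_obs();R=rot()
    G=Ro.from_euler('z',yaw,degrees=True).as_matrix()@Ro.from_euler('y',180-tilt,degrees=True).as_matrix()@np.diag([1,1,1.])
    # base: tool x=-fwd, y=left, z down
    b=np.array([[-np.cos(np.radians(tilt)),0,np.sin(np.radians(tilt))],[0,1,0],[-np.sin(np.radians(tilt)),0,-np.cos(np.radians(tilt))]])
    G=Ro.from_euler('z',yaw,degrees=True).as_matrix()@b
    d=np.array(goal)-o["ee_pos"]
    print("t",o["time"],"turn(tool)",np.degrees(Ro.from_matrix(R.T@G).as_rotvec()).round(2),"shift now",(R.T@d).round(4),"shift in goal frame",(G.T@d).round(4),"world d",d.round(4))
E
python3 - <<'E'
from h import *
p,d=snap("top","t1")
print([(round(r["score"],2),w("top",r["xyz"]).round(3)) for r in mark_of("label_roll_center","top")])
print([(round(r["score"],2),w("top",r["xyz"]).round(3)) for r in mark_of("plate_center","top")])
print(cw(-60,-105,55.2),get_obs()["ee_pos"],get_obs()["tcp_rot"])
plan(cw(-60,-105,55.2)+[0,0,.08],12.4,0)
E
```

```text
[(0.8, array([ 0.447, -0.039,  0.016])), (0.66, array([ 0.531, -0.152,  0.019]))]
[]
[0.55934687 0.10016529 0.0552    ] [ 0.52898415 -0.15377513  0.21686129] [ 1.79872303e+02 -3.11370633e-02 -1.19959213e+02]
t 9.65 turn(tool) [ 0.11 -0.08 47.64] shift now [-0.2352  0.1003  0.0818] shift in goal frame [-0.0842  0.2415  0.0817] world d [ 0.0304  0.2539 -0.0817]
```

Call:
servo_tool:
  moves:
    - [[0,0,7.94],[0,0,0],60]
    - [[0,0,7.94],[0,0,0],60]
    - [[0,0,7.94],[0,0,0],40]
    - [[0,0,7.94],[0,0,0],40]
    - [[0,0,7.94],[0,0,0],40]
    - [[0,0,7.94],[0,0,0],40]
    - [[0,0,0],[-0.014,0.0402,0],40]
    - [[0,0,0],[-0.014,0.0402,0],40]
    - [[0,0,0],[-0.014,0.0402,0],40]
    - [[0,0,0],[-0.014,0.0402,0],40]
    - [[0,0,0],[-0.014,0.0402,0],40]
    - [[0,0,0],[-0.014,0.0402,0],40]

```text
time: 10.85
ee_pos: [0.5591, 0.1013, 0.2168]
tcp_rot: [180.0, -0.1, -167.6]
wrist_force: [1.2, -1.4, -0.3]
opening: 0.0344
grasp_force: 0.0
```

Call:
servo_tool:
  moves:
    - [[0,0,0],[0,0,0.02],40]
    - [[0,0,0],[0,0,0.03],40]
    - [[0,0,0],[0,0,0],40]
    - [[0,0,0],[0,0,0],40]

```text
time: 11.25
ee_pos: [0.559, 0.0995, 0.1677]
tcp_rot: [180.0, -0.1, -167.6]
wrist_force: [0.7, 0.4, 1.0]
opening: 0.0342
grasp_force: 0.0
```

Run:
```python
from h import *
p,d=snap("wrist","w4")
for n in["tab_0"]:
    for r in mark_of(n,"wrist"):
        X=w("wrist",r["xyz"]); print(n,round(r["score"],2),X.round(4),pix("wrist",X).round())
    for r in recognise(n,"wrist"):
        X=w("wrist",r["xyz"]); print("rec",round(r["score"],2),X.round(4),pix("wrist",X).round())
o=get_obs();print(o["tcp_rot"],o["opening"]);plan(cw(-60,-105,55.2),12.4,0)
for y in(-105,-35,35,105): print(pix("wrist",cw(-60,y,55.2)).round())
```

```text
tab_0 0.88 [0.5215 0.3046 0.0578] [466. 198.]
tab_0 0.78 [0.5616 0.0976 0.0564] [257. 192.]
tab_0 0.78 [0.534  0.2341 0.0598] [398. 195.]
tab_0 0.76 [0.547  0.1689 0.0612] [332. 195.]
rec 0.89 [0.5774 0.1784 0.0836] [338. 234.]
rec 0.81 [0.5983 0.1031 0.085 ] [254. 239.]
rec 0.76 [0.5579 0.3054 0.0823] [469. 240.]
[-1.79996380e+02  9.73249084e-02 -1.67628691e+02] 0.034106228289625916
t 11.4 turn(tool) [-0.    0.1  -0.03] shift now [0.0009 0.0009 0.1146] shift in goal frame [0.0007 0.0009 0.1146] world d [-0.0009  0.0007 -0.1146]
[260. 190.]
[331. 190.]
[400. 190.]
[468. 190.]
```

View pics/w4.png

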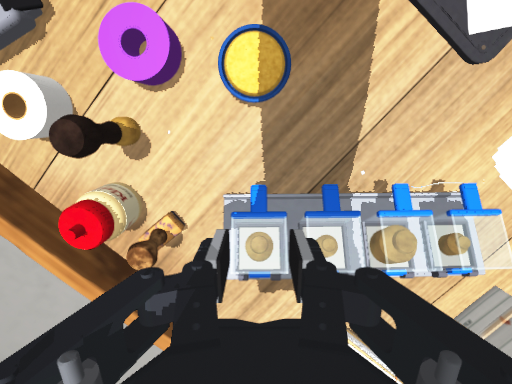

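The tab runs from (259,185) to (262,213) and sits about 2–3 mm behind my case model, so I shift forward slightly. Descending on tab 0 to grip it.

Call:
servo_tool:
  moves:
    - [[0,0,0],[-0.0025,0,0.04],40]
    - [[0,0,0],[0,0,0.04],40]
    - [[0,0,0],[0,0,0.03],40]
    - [[0,0,0],[0,0,0.017],40]
    - [[0,0,0],[0,0,0],40]
    - [[0,0,0],[0,0,0],10]
    - [[0,0,0],[0,0,0],10]
    - [[0,0,0],[0,0,0],10]
    - [[0,0,0],[0,0,0],10]
  force: 20

```text
time: 12.3
ee_pos: [0.5632, 0.1, 0.0431]
tcp_rot: [-180.0, 0.2, -167.6]
wrist_force: [-0.0, -5.2, 6.8]
opening: 0.0154
grasp_force: 25.7
```

Call:
servo_tool:
  moves:
    - [[0,0,0],[0.0001,0,-0.0101],10]
    - [[0,0,0],[-0.0011,0,-0.0101],10]
    - [[0,0,0],[-0.0023,0,-0.0099],10]
    - [[0,0,0],[-0.0034,0,-0.0096],10]
    - [[0,0,0],[-0.0045,0,-0.0091],10]
    - [[0,0,0],[-0.0055,0,-0.0085],10]

```text
time: 12.9
ee_pos: [0.5787, 0.1036, 0.099]
tcp_rot: [-180.0, -0.0, -167.6]
wrist_force: [2.9, -4.8, -5.4]
opening: 0.0156
grasp_force: 21.3
```

Call:
servo_tool:
  moves:
    - [[0,0,0],[-0.0065,0,-0.0078],10]
    - [[0,0,0],[-0.0073,0,-0.007],10]
    - [[0,0,0],[-0.0081,0,-0.0061],10]
    - [[0,0,0],[-0.0087,0,-0.0051],10]
    - [[0,0,0],[-0.0093,0,-0.0041],10]
    - [[0,0,0],[-0.0097,0,-0.003],10]
    - [[0,0,0],[0,0,0],10]
    - [[0,0,0],[0,0,0],10]

```text
time: 13.7
ee_pos: [0.627, 0.1146, 0.1318]
tcp_rot: [180.0, 0.0, -167.6]
wrist_force: [1.6, -2.0, -2.4]
opening: 0.0154
grasp_force: 20.9
```

Run:
```python
from h import *
for c in("scene","top"):
    p,d=snap(c,c+"2")
    for r in mark_of("tab_0",c):
        X=w(c,r["xyz"]); print(c,round(r["score"],2),X.round(4),(CR.T@(X-CO)).round(4))
print(get_obs())
```

```text
scene 0.77 [0.5132 0.3106 0.0493] [-0.0599  0.1104  0.0493]
scene 0.65 [0.6204 0.1134 0.1414] [ 0.0024 -0.1052  0.1414]
scene 0.63 [0.5486 0.1677 0.0539] [-0.056  -0.0367  0.0539]
scene 0.57 [0.5335 0.2331 0.0566] [-0.0567  0.0304  0.0566]
top 0.82 [0.5306 0.2377 0.0574] [-0.0586  0.0355  0.0574]
top 0.81 [0.5124 0.3092 0.0517] [-0.0609  0.1092  0.0517]
top 0.68 [ 0.5331 -0.0579  0.0013] [-0.1196 -0.2537  0.0013]
{'time': 13.9, 'q': array([ 1.03471597e+01,  1.61702840e+01,  1.19175618e+01,  8.57332372e+01,
        7.27187160e-03, -2.05700338e+00]), 'qd': array([0.0155322 , 0.08145437, 0.02941895, 0.01306499, 0.05703879,
       0.01613681]), 'joint_efforts': array([  1.65036097, -66.87480211,  48.31305027,   0.64269109,
         0.69445403,   0.10001095]), 'ee_pos': array([0.62678061, 0.11447513, 0.13170866]), 'tcp_rot': array([ 1.79993237e+02,  1.42925768e-02, -1.67595837e+02]), 'wrist_force': array([ 1.13715258, -2.51745064, -3.78576628]), 'torque': array([-0.43730184, -0.43001747,  0.14444808]), 'grasp_force': 20.79564929008484, 'opening': 0.015459387203421273}
```

Call:
servo_tool:
  moves:
    - [[0,0,0],[0,0,0],40]
    - [[0,0,0],[0,0,0],40]
    - [[0,0,0],[0,0,0],40]
    - [[0,0,0],[0,0,-0.03],40]
    - [[0,0,0],[0,0,-0.04],40]
    - [[0,0,0],[0.03,0,-0.02],55]
    - [[0,0,0],[0.04,0,0],55]
    - [[0,0,0],[0.03,0,0],55]
    - [[0,0,0],[0,0,0],55]

```text
time: 14.8
ee_pos: [0.5267, 0.0926, 0.2232]
tcp_rot: [180.0, 0.1, -167.6]
wrist_force: [1.8, -0.5, 0.7]
opening: 0.047
grasp_force: 0.0
```

Run:
```python
from h import *
plan(cw(-66,-105,157),12.2,33)
```

```text
t 14.8 turn(tool) [  0.07 -32.93   0.19] shift now [-0.0275  0.0004  0.0663] shift in goal frame [0.013  0.0005 0.0705] world d [ 0.0268  0.0063 -0.0662]
```

Call:
servo_tool:
  moves:
    - [[0,-8.25,0],[0,0,0],55]
    - [[0,-8.25,0],[0,0,0],55]
    - [[0,-8.25,0],[0,0,0],55]
    - [[0,-8.25,0],[0,0,0],55]
    - [[0,0,0],[0.0045,0,0.023],55]
    - [[0,0,0],[0.0045,0,0.023],55]
    - [[0,0,0],[0.004,0,0.024],55]
    - [[0,0,0],[0,0,0],55]
    - [[0,0,0],[0,0,0],55]

```text
time: 15.7
ee_pos: [0.5558, 0.099, 0.1563]
tcp_rot: [180.0, 33.0, -167.6]
wrist_force: [-0.3, -0.5, 0.8]
opening: 0.0467
grasp_force: 0.0
```

Run:
```python
from h import *
o=get_obs();print(o["ee_pos"],o["tcp_rot"],o["q"].round(1))
p,d=snap("wrist","w5")
for n in["weight_middle_center","tab_0"]:
    for r in mark_of(n,"wrist"):
        X=w("wrist",r["xyz"]); print(n,round(r["score"],2),X.round(4),(CR.T@(X-CO)).round(4),pix("wrist",X).round())
for r in cut_out("weight_middle_center","wrist")[:2]:
    ys,xs=np.nonzero(r["mask"]);print("cut",round(r["score"],2),xs.min(),xs.max(),ys.min(),ys.max(),len(xs))
plan(cw(1.6,-105,48.5),12.2,33)
s=np.sin(np.radians(33));k=np.cos(np.radians(33))
for n in(0,18,36): print(n,pix("wrist",cw(6.5-s*n,-105,41+k*n)).round())
```

```text
[0.55580291 0.0989658  0.15630219] [ 179.98763273   32.96655793 -167.59026261] [  9.2 -26.7 -32.7  51.    1.8  -2.7]
weight_middle_center 0.79 [0.6203 0.108  0.0585] [ 0.0013 -0.1105  0.0585] [254. 189.]
tab_0 0.9 [0.6213 0.1137 0.1462] [ 0.0034 -0.1051  0.1462] [259. 273.]
tab_0 0.84 [0.546  0.1675 0.0594] [-0.0585 -0.0363  0.0594] [342. 142.]
tab_0 0.68 [0.5172 0.3042 0.0587] [-0.0573  0.1034  0.0587] [500. 144.]
tab_0 0.58 [0.5336 0.2347 0.0621] [-0.0563  0.032   0.0621] [422. 147.]
cut 0.72 244 273 170 201 772
cut 0.39 440 511 131 223 4798
t 15.9 turn(tool) [0.11 0.11 0.17] shift now [0.0053 0.0005 0.1268] shift in goal frame [0.0051 0.0008 0.1268] world d [ 0.0632  0.0144 -0.1091]
0 [259. 180.]
18 [259. 184.]
36 [259. 189.]
```

View pics/w5.png

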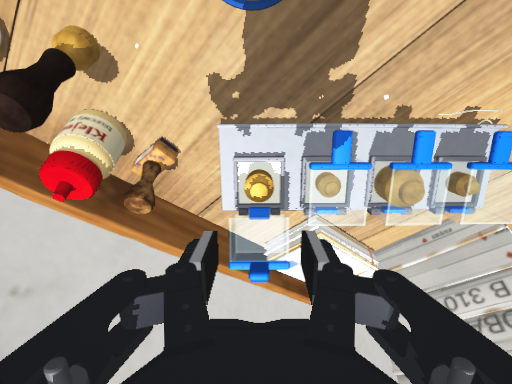

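The brass weight is at (259,185), where the model puts it. Descending along its axis.

Call:
servo_tool:
  moves:
    - [[0,0,0],[0.0047,0.0005,0.03],55]
    - [[0,0,0],[0,0,0.03],55]
    - [[0,0,0],[0,0,0.03],55]
    - [[0,0,0],[0,0,0.02],55]
    - [[0,0,0],[0,0,0.01],55]
    - [[0,0,0],[0,0,0.006],55]
    - [[0,0,0],[0,0,0],55]
    - [[0,0,0],[0,0,0],55]

```text
time: 16.7
ee_pos: [0.6192, 0.1132, 0.049]
tcp_rot: [-180.0, 33.1, -167.6]
wrist_force: [0.1, -0.5, 0.6]
opening: 0.0467
grasp_force: 0.0
```

Call:
servo_tool:
  moves:
    - [[0,0,0],[0,0,0],20]
    - [[0,0,0],[0,0,0],20]
    - [[0,0,0],[0,0,0],20]
    - [[0,0,0],[0,0,0],20]
    - [[0,0,0],[0,0,0],20]
  force: 30

```text
time: 17.2
ee_pos: [0.6192, 0.1131, 0.0491]
tcp_rot: [-180.0, 33.1, -167.6]
wrist_force: [-4.6, -1.8, 7.7]
opening: 0.0281
grasp_force: 29.2
```

Call:
servo_tool:
  moves:
    - [[0,0,0],[0,0,-0.01],20]
    - [[0,0,0],[0,0,-0.02],20]
    - [[0,0,0],[0,0,-0.03],20]
    - [[0,0,0],[0,0,-0.03],20]
    - [[0,0,0],[0,0,-0.03],20]
    - [[0,0,0],[0,0,-0.03],20]
    - [[0,0,0],[0.02,0,-0.02],20]
    - [[0,0,0],[0,0,0],20]
  force: 45

```text
time: 18.0
ee_pos: [0.5104, 0.0894, 0.1818]
tcp_rot: [-180.0, 33.2, -167.6]
wrist_force: [1.6, 0.7, -2.3]
opening: 0.0273
grasp_force: 44.6
```

Run:
```python
from h import *
plan([.4345,-.2785,.14],12.4,0); print(get_obs()["q"].round(1))
c="top";p,d=camera(c)
for n in("plate_center","scale","weight_middle_center"):
    for r in mark_of(n,c)[:3]: print(n,round(r["score"],2),w(c,r["xyz"]).round(4))
p,d=snap("scene","s3")
for n in("plate_center","weight_middle_center"):
    for r in mark_of(n,"scene")[:3]: print(n,round(r["score"],2),w("scene",r["xyz"]).round(4))
```

```text
t 18.0 turn(tool) [-0.000e+00  3.315e+01  1.000e-02] shift now [ 0.1511 -0.343  -0.0487] shift in goal frame [ 0.1531 -0.343   0.0418] world d [-0.0759 -0.3679 -0.0418]
[  8.9 -34.1 -34.4  56.6   1.9  -3. ]
plate_center 0.61 [ 0.4351 -0.2762  0.0583]
scale 0.76 [ 0.4259 -0.2649  0.0026]
weight_middle_center 0.63 [0.5056 0.0867 0.1881]
plate_center 0.82 [ 0.4389 -0.2793  0.054 ]
weight_middle_center 0.55 [0.5126 0.0935 0.1852]
```

Call:
servo_tool:
  moves:
    - [[0,8.29,0],[0,0,0],20]
    - [[0,8.29,0],[0,0,0],20]
    - [[0,8.29,0],[0,0,0],20]
    - [[0,8.29,0],[0,0,0],20]
    - [[0,0,0],[0.02,0,0],20]
    - [[0,0,0],[0.0333,-0.0343,0],20]
    - [[0,0,0],[0.02,-0.0343,0],20]
    - [[0,0,0],[0.02,-0.0343,0],20]
    - [[0,0,0],[0.02,-0.0343,0],20]
    - [[0,0,0],[0.02,-0.0343,0],20]
    - [[0,0,0],[0.02,-0.0343,0],20]
    - [[0,0,0],[0,-0.0343,0],20]

```text
time: 19.55
ee_pos: [0.4129, -0.1795, 0.1799]
tcp_rot: [-180.0, -0.2, -167.6]
wrist_force: [1.7, 0.1, -0.7]
opening: 0.028
grasp_force: 44.9
```

Call:
servo_tool:
  moves:
    - [[0,0,0],[0,-0.0343,0],20]
    - [[0,0,0],[0,-0.0343,0],20]
    - [[0,0,0],[0,-0.0343,0],20]
    - [[0,0,0],[0,0,0],20]
    - [[0,0,0],[0,0,0],20]

```text
time: 20.05
ee_pos: [0.4361, -0.2788, 0.1787]
tcp_rot: [179.9, -0.2, -167.7]
wrist_force: [-0.0, -0.3, -1.9]
opening: 0.0273
grasp_force: 45.1
```

Run:
```python
from h import *
o=get_obs();print(o["ee_pos"],o["tcp_rot"],o["opening"])
p,d=snap("wrist","w6")
for n in("plate_center","scale","weight_middle_center"):
    for r in mark_of(n,"wrist")[:3]: X=w("wrist",r["xyz"]);print(n,round(r["score"],2),X.round(4),pix("wrist",X).round())
print(pix("wrist",[.4345,-.2785,.058]))
```

```text
[ 0.4361368  -0.27878141  0.17874739] [ 179.92051818   -0.2251165  -167.67171215] 0.027254731227685236
plate_center 0.83 [ 0.4338 -0.2802  0.0565] [257. 186.]
scale 0.71 [ 0.4299 -0.2662  0.0007] [269. 174.]
weight_middle_center 0.94 [ 0.4412 -0.2809  0.1892] [251. 257.]
[258.18174237 187.44934147]
```

View pics/w6.png

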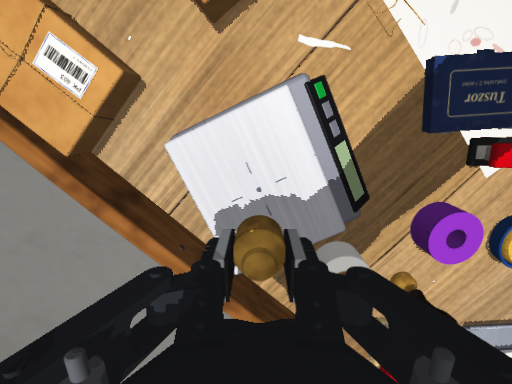

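The mark is at (259,189), directly under the weight. Lowering.

Call:
servo_tool:
  moves:
    - [[0,0,0],[0,0,0.04],20]
    - [[0,0,0],[0,0,0.035],20]
    - [[0,0,0],[0,0,0.02],20]
    - [[0,0,0],[0,0,0.01],20]
    - [[0,0,0],[0,0,0.003],20]
    - [[0,0,0],[0,0,0.001],20]
    - [[0,0,0],[0,0,0.001],20]
    - [[0,0,0],[0,0,0],20]

```text
time: 21.05
ee_pos: [0.4362, -0.2785, 0.0708]
tcp_rot: [-179.9, -0.1, -167.6]
wrist_force: [0.1, 0.2, -1.6]
opening: 0.0278
grasp_force: 45.2
```

Call:
servo_tool:
  moves:
    - [[0,0,0],[0,0,0.0015],20]
    - [[0,0,0],[0,0,0.001],20]
    - [[0,0,0],[0,0,0],20]
    - [[0,0,0],[0,0,0],20]

```text
time: 21.45
ee_pos: [0.4361, -0.2785, 0.0682]
tcp_rot: [-179.9, -0.1, -167.6]
wrist_force: [-0.6, 0.9, 5.3]
opening: 0.0274
grasp_force: 45.9
```

Call:
servo_tool:
  moves:
    - [[0,0,0],[0,0,0],55]
    - [[0,0,0],[0,0,0],55]
    - [[0,0,0],[0,0,0],55]
    - [[0,0,0],[0,0,0],55]
    - [[0,0,0],[0,0,-0.015],55]
    - [[0,0,0],[0,0,-0.04],55]
    - [[0,0,0],[0,0,-0.05],55]
    - [[0,0,0],[0,0,-0.05],55]
    - [[0,0,0],[0,0,0],40]
    - [[0,0,0],[0,0,0],40]
  force: 20

```text
time: 22.45
ee_pos: [0.4367, -0.2785, 0.2246]
tcp_rot: [-179.9, -0.0, -167.6]
wrist_force: [-0.5, -0.4, -0.2]
opening: 0.0342
grasp_force: 0.0
```

Run:
```python
from h import *
p,d=snap("wrist","w7")
for n in("weight_middle_center","plate_center"):
    for r in mark_of(n,"wrist")[:3]: X=w("wrist",r["xyz"]);print(n,round(r["score"],2),X.round(4),pix("wrist",X).round())
plan(cw(13,-105,146-12)+[0,0,.09],12.4,0)
```

```text
weight_middle_center 0.55 [ 0.4394 -0.2788  0.0721] [257. 186.]
plate_center 0.9 [ 0.432  -0.2814  0.0552] [256. 176.]
plate_center 0.48 [ 0.5271 -0.1508  0.0191] [332. 254.]
t 22.6 turn(tool) [ 0.08 -0.24  0.01] shift now [-0.2749  0.3427 -0.0034] shift in goal frame [-0.2749  0.3427 -0.0027] world d [0.1949 0.3937 0.0027]
```

View pics/w7.png

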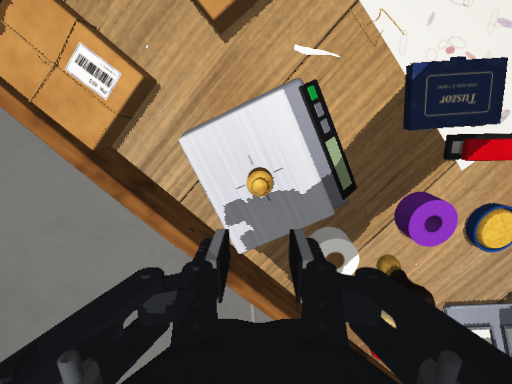

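The weight stands upright at (260,182), inside the engraved ticks. Going back to tab 0 to close the lid.

Call:
servo_tool:
  moves:
    - [[0,0,0],[-0.03,0.0381,0],40]
    - [[0,0,0],[-0.03,0.0381,0],40]
    - [[0,0,0],[-0.03,0.0381,0],40]
    - [[0,0,0],[-0.03,0.0381,0],40]
    - [[0,0,0],[-0.03,0.0381,0],40]
    - [[0,0,0],[-0.03,0.0381,0],40]
    - [[0,0,0],[-0.03,0.0381,0],40]
    - [[0,0,0],[-0.03,0.0381,0],40]
    - [[0,0,0],[-0.03,0.0381,0],40]
    - [[0,0,0],[0,0,0],40]
    - [[0,0,0],[0,0,0],40]

```text
time: 23.7
ee_pos: [0.6258, 0.1157, 0.2194]
tcp_rot: [-180.0, -0.4, -167.5]
wrist_force: [0.4, -0.3, 1.1]
opening: 0.034
grasp_force: 0.0
```

Run:
```python
from h import *
plan([.627,.1146,.132],12.4,0)
p,d=camera("scene")
print([(round(r["score"],2),w("scene",r["xyz"]).round(4)) for r in mark_of("tab_0","scene")])
```

```text
t 23.7 turn(tool) [-0.   -0.37  0.12] shift now [-0.0015 -0.0014  0.0874] shift in goal frame [-0.001  -0.0014  0.0874] world d [ 0.0012 -0.0011 -0.0874]
[(0.88, array([0.6175, 0.1137, 0.1419])), (0.86, array([0.5102, 0.3083, 0.0531])), (0.73, array([0.5458, 0.1674, 0.0537])), (0.66, array([0.5313, 0.2324, 0.0534]))]
```

Lid still where left; regrip.

Call:
servo_tool:
  moves:
    - [[0,0,0],[-0.001,-0.001,0.03],40]
    - [[0,0,0],[0,0,0.03],40]
    - [[0,0,0],[0,0,0.02],40]
    - [[0,0,0],[0,0,0.007],40]
    - [[0,0,0],[0,0,0],40]
    - [[0,0,0],[0,0,0],10]
    - [[0,0,0],[0,0,0],10]
    - [[0,0,0],[0,0,0],10]
    - [[0,0,0],[0,0,0],10]
  force: 20

```text
time: 24.7
ee_pos: [0.6275, 0.1143, 0.1364]
tcp_rot: [180.0, -0.0, -167.6]
wrist_force: [-2.2, 3.0, 5.7]
opening: 0.015
grasp_force: 23.5
```

Call:
servo_tool:
  moves:
    - [[0,0,0],[0.0097,0,0.003],10]
    - [[0,0,0],[0.0093,0,0.0041],10]
    - [[0,0,0],[0.0087,0,0.0051],10]
    - [[0,0,0],[0.0081,0,0.0061],10]
    - [[0,0,0],[0.0073,0,0.007],10]
    - [[0,0,0],[0.0065,0,0.0078],10]

```text
time: 25.3
ee_pos: [0.5791, 0.1034, 0.1034]
tcp_rot: [-180.0, 0.0, -167.6]
wrist_force: [-1.5, 1.6, 5.3]
opening: 0.0151
grasp_force: 25.9
```

Call:
servo_tool:
  moves:
    - [[0,0,0],[0.0055,0,0.0085],10]
    - [[0,0,0],[0.0045,0,0.0091],10]
    - [[0,0,0],[0.0034,0,0.0096],10]
    - [[0,0,0],[0.0023,0,0.0099],10]
    - [[0,0,0],[0.0011,0,0.0101],10]
    - [[0,0,0],[-0.0001,0,0.0101],10]
    - [[0,0,0],[0,0,0],10]

```text
time: 26.0
ee_pos: [0.5625, 0.0996, 0.0459]
tcp_rot: [-180.0, -0.1, -167.6]
wrist_force: [-7.7, -1.4, 14.1]
opening: 0.0151
grasp_force: 30.9
```

Call:
servo_tool:
  moves:
    - [[0,0,0],[0,0,0.001],10]
    - [[0,0,0],[0,0,0],10]
    - [[0,0,0],[0,0,0],40]
    - [[0,0,0],[0,0,0],40]
    - [[0,0,0],[0,0,0],40]
    - [[0,0,0],[0,0,-0.02],40]
    - [[0,0,0],[0,0,-0.03],0]
    - [[0,0,0],[0,0,0],0]
    - [[0,0,0],[0,0,0],0]
    - [[0,0,0],[0,0,0],0]
    - [[0,0,0],[0,0,0],0]

```text
time: 27.1
ee_pos: [0.5618, 0.0995, 0.0921]
tcp_rot: [180.0, -0.3, -167.6]
wrist_force: [0.3, -0.5, -0.8]
opening: -0.0001
grasp_force: 0.0
```

Call:
servo_tool:
  moves:
    - [[0,0,0],[0,0,0.025],0]
    - [[0,0,0],[0,0,0.005],0]
    - [[0,0,0],[0,0,0.003],0]
    - [[0,0,0],[0,0,0],0]

```text
time: 27.5
ee_pos: [0.5627, 0.0997, 0.0645]
tcp_rot: [-180.0, 0.0, -167.6]
wrist_force: [-12.3, -2.4, 33.4]
opening: -0.0003
grasp_force: 17.0
```

Call:
servo_tool:
  moves:
    - [[0,0,0],[0,0,-0.02],0]
    - [[0,0,0],[0,0,-0.04],0]
    - [[0,0,0],[0.02,0,-0.04],0]
    - [[0,0,0],[0,0,-0.03],0]
    - [[0,0,0],[0,0,0],0]
    - [[0,0,0],[0,0,0],0]
    - [[0,0,0],[0,0,0],0]

```text
time: 28.2
ee_pos: [0.5425, 0.0953, 0.1887]
tcp_rot: [180.0, -0.3, -167.6]
wrist_force: [0.1, 0.3, -0.1]
opening: -0.0001
grasp_force: 0.0
```

Run:
```python
from h import *
p,d=snap("wrist","w8")
for r in mark_of("tab_0","wrist"): X=w("wrist",r["xyz"]);print(round(r["score"],2),X.round(4),(CR.T@(X-CO)).round(4))
camera("top")
for n in("label_roll_center","weight_middle_center","plate_center","tab_0","stamper","dark_stamp","glue_jar","moistener"):
    for r in mark_of(n,"top")[:4]: X=w("top",r["xyz"]);print(n,round(r["score"],2),X.round(4))
```

```text
0.86 [0.516  0.3038 0.0585] [-0.0586  0.1032  0.0585]
0.75 [0.5304 0.2362 0.0575] [-0.059   0.0341  0.0575]
0.67 [0.5615 0.0959 0.0557] [-0.0588 -0.1096  0.0557]
0.57 [0.5463 0.1686 0.0594] [-0.0581 -0.0353  0.0594]
label_roll_center 0.7 [ 0.5296 -0.1516  0.0191]
label_roll_center 0.61 [0.5932 0.219  0.0022]
label_roll_center 0.52 [0.5294 0.2369 0.0584]
label_roll_center 0.41 [ 0.4478 -0.0385  0.0186]
weight_middle_center 0.62 [ 0.4355 -0.2762  0.0771]
plate_center 0.21 [ 0.531  -0.0582  0.0023]
tab_0 0.8 [0.5088 0.3092 0.0538]
tab_0 0.65 [0.5287 0.2351 0.0592]
stamper 0.62 [ 0.5335 -0.0589  0.001 ]
glue_jar 0.93 [ 0.624  -0.0518  0.0032]
glue_jar 0.3 [0.5905 0.2177 0.0012]
```

View pics/w8.png

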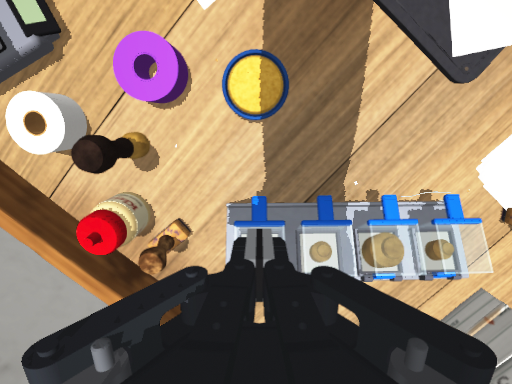

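All four tabs line up at about row 208 (columns 259–452), so lid 0 is shut. The roll stands at (45,122), and the bystanders are where they were.

```bash
python3 -c "
from workcell import job_done;print(job_done())"
```

```text
the job is handed in; nothing more can be done
None
```

The job is handed in, but I got no verdict back. By my last camera checks the label roll stands on the worktop, the middle weight stands upright on the plate's centre mark, and lid 0 is shut again, at about 28 s of the 72 s limit.

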